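# Unstack the wooden wares onto their display plinths

### The arm

A 6-joint arm with a two-finger parallel gripper is mounted at the origin on the work surface. World frame = base frame: x ahead of the robot, y to its left, z up, the work surface at z = 0. Lengths are in m, angles in rad, forces in N, time in s.
With the tool pointing down it reaches from about 0.35 to 0.775 m from the base axis. Payload 5.5 kg.
Tool frame: the origin (TCP) lies on the centre line of the jaws, within the pads' length; the fingertips stand 11 mm ahead of it and the grasp point (between the pads) lies 8 mm behind it (env.tip_extent is the distance from the TCP to the fingertips, in m); z points along the fingers, y is the line along which they close (so a half turn about z gives the same grasp; the last joint's range is limited). The gripper opens to 85 mm and grips with 20 to 120 N. Pads are 22 mm wide; open, the fingers measure 114 mm over their backs; the gripper's body (76 mm by 85 mm) begins 54 mm behind the grasp point. The pads swing forward as they close: fully open they stand 13 mm farther back than shut.
Start: joints at [1.185, 0.313, 0.046, 1.304, 0, 1.431], TCP at [0.14, 0.558, 0.242] pointing down, gripper open.
Joint ranges: [-2.76, 2.76], [-0.86, 1.69], [-1.03, 1.26], [-2.2, 2.34], [-1.47, 1.5], [-3.14, 3.14]. Speed limits (rad/s): [2.57, 2.57, 3.14, 3.14, 3.14, 3.14].

### API

Orientations are given as a unit quaternion [w, x, y, z].
In Python, from workcell import env gives the robot as it stands.
- The arm moves only by the shell command python3 -m jog 'ROWS' [FORCE]. ROWS is JSON, a list of rows, each a list of 5 numbers: the gripper's target within -1 to 1 (shut at 1, half-way at 0, fully open at -1), then the shift along the tool's x, y, z in m, then the turn about the tool's z in degrees. In form: [[fingers, tx, ty, tz, turn], ...]. A call has 1 to 5 rows; each row shifts and turns the commanded pose from where the row before left it, along the tool's axes as they then stand; what a row does not reach is not made up. A row lasts 1/12 s, in which the tool goes at most 41.7 mm and 7.16 degrees, less where a joint would pass 70% of its speed; a pose out of reach is approached as far as the arm can. A call is refused whole if a number of a shift passes 0.0417 or a number of a turn 7.16, either way. A call with a gripper value outside its range is refused whole. The fingers move at their own pace and stop on an object; FORCE is the grip in N (left out, the last holds). Time passes only in rows, so rows that do not move let the fingers close. It gives the time, the measured TCP pose, the force, the opening and the grip force at its end, in the units of the state.
- env.get_state(): the state, without advancing time (a new reading comes with each control period).
- env.read_camera(name): name is "side" or "top" or "wrist"; returns a dict with "img" (400x640x3 uint8, red, green, blue), "fov_y" (degrees; the focal length in pixels is half the picture's height over the tangent of half this angle, whatever the lens; pixels are square), "cx", "cy" (the principal point, pixels), "D" ([k1, k2, p1, p2, k3] as OpenCV has them; the pictures are not rectified), "T" (4x4, takes a point from camera to world coordinates). Camera axes: x right, y up, looking along -z (the intrinsics and any distortion apply to the point x, -y, -z); pixel columns grow to the right and rows downward; lengths in m; the calibration is good to about 2 mm. A picture is of the moment at which its call begins. There is no depth.
- env.hand_in(): hands the job in; it is judged then, once.
The state is a dict: "clock": time; "joint_pos": joint angles; "qvel": joint speeds; "tau": joint torques, N m; "tcp_pos": TCP position; "orientation": TCP orientation; "wrist_force": force on the tool from outside, world axes, zero at the start; "ft_torque": the same for the moment, N m; "finger_gap": finger opening in m; "grip_force": force on a finger pad.
Only numpy, scipy, OpenCV 4.12 (cv2) and the standard library are available. Lean on these libraries where they do the work, as an engineer would, in place of code of your own. Each camera call takes 0.05 s, during which the arm holds its last target. There are 200 camera calls.

### The job

Take the stack of wooden wares apart from the top down, and stand each piece upright on its own black plinth before taking the next: the cup on the small round plinth, the square box on the square one, the round box on the large round one and the pen box on the oblong one. Centre each piece on its plinth, with the square box and the pen box lined up with the plinth's sides. Do not drop or tip any piece, and leave the vase and the mug where they are.

Things in the scene. Friction and masses are not known exactly. Their poses are not given: they have to be found in the camera images.
- pen_box: long closed wooden pen box, dark wood with a pale inlaid line, 130 mm long (its x) x 56 mm wide (its y) x 32 mm tall; solid, flat on top. Bottom of the stack, on the table. About 0.2 kg. Origin: centre of its underside; z up.
- round_box: closed round wooden box, medium brown, 62 mm in diameter, 32 mm tall; solid, flat on top. Second in the stack, on the pen box. About 0.11 kg. Origin: centre of its underside; z up.
- square_box: closed square wooden trinket box, dark wood, 44 x 44 mm (x and y along its sides), 30 mm tall; solid, flat on top. Third in the stack, on the round box. About 0.07 kg. Origin: centre of its underside; z up.
- cup: small straight-sided wooden cup, open at the top, 36 mm in outer diameter, 36 mm tall, wall 4 mm thick. Top of the stack, upright on the square box. About 0.035 kg. Origin: centre of its underside; z up.
- pen_plinth: display plinth for the pen box: oblong, 150 mm (its x) x 76 mm (its y). Black, flat-topped, 15 mm tall, fixed to the table. Origin: centre of its underside; z up.
- round_plinth: display plinth for the round box: the larger round one, 86 mm in diameter. Black, flat-topped, 15 mm tall, fixed to the table. Origin: centre of its underside; z up.
- square_plinth: display plinth for the square box: 66 x 66 mm, x and y along its sides. Black, flat-topped, 15 mm tall, fixed to the table. Origin: centre of its underside; z up.
- cup_plinth: display plinth for the cup: the smaller round one, 56 mm in diameter. Black, flat-topped, 15 mm tall, fixed to the table. Origin: centre of its underside; z up.
- vase: bystander, loose: slender blue ceramic vase, 56 mm in greatest diameter, 110 mm tall. Origin: centre of its underside; z up.
- mug: bystander, loose: white ceramic mug, 72 mm in diameter, 80 mm tall, handle at its +y side. Origin: centre of its underside; z up.
There are look-alikes about, which are no part of the job. What is shaped like the cup but green is not meant. What is shaped like the square_box but blue is not meant.

How it is judged:
By the outcome, as a careful person would: the job done as asked, in the order asked, and still so for the second after the job is handed in, with the robot touching nothing.
It also fails if it takes over 128 s, if anything falls off the work surface, if the arm or the gripper's body presses on something with over 40 N, if the wrist force passes 120 N, or if a joint passes its speed limit or range.

## Working session

There is one attempt and no reset: what is moved stays moved. The work goes in short steps, Python scripts to look and compute and a shell command to move; the robot and the scene stay as the last step left them, time stands still between calls to the robot, and variables do not carry over. Pictures are saved under pics/ and viewed, at most 14 in all, crops included, and the job is handed in when it is done.

```bash
mkdir -p pics; ls; cat > h.py <<'E'
import numpy as np, cv2
from workcell import env
def snap(n,fn=None):
    c=env.read_camera(n)
    if fn: cv2.imwrite('pics/'+fn,c['img'][:,:,::-1])
    return c
def K(c):
    f=200/np.tan(np.radians(c['fov_y'])/2)
    return np.array([[f,0,c['cx']],[0,f,c['cy']],[0,0,1.]])
def ray(c,uv):
    p=cv2.undistortPoints(np.array(uv,float).reshape(-1,1,2),K(c),np.array(c['D'],float)).reshape(-1,2)
    d=np.c_[p[:,0],-p[:,1],-np.ones(len(p))]
    T=np.array(c['T']); return T[:3,3],d@T[:3,:3].T
def plane(c,uv,z):
    o,d=ray(c,uv); return o+d*((z-o[2])/d[:,2])[:,None]
E
python3 - <<'E'
from h import *
for n in ('top','side','wrist'):
    c=snap(n,n+'0.png'); print(n,c['fov_y'],c['cx'],c['cy'],c['D']); print(np.round(c['T'],3))
print(env.get_state())
E
```

```text
pics
top 51.25631682236471 317.9275759734688 198.2077826474634 [0.01995345 0.         0.         0.         0.        ]
[[-0.02   0.984 -0.176  0.393]
 [-1.    -0.02   0.003  0.02 ]
 [-0.     0.176  0.984  1.072]
 [ 0.     0.     0.     1.   ]]
side 45.98249068392893 316.0806428345493 203.63515396044093 [-0.01105436  0.          0.          0.          0.        ]
[[ 0.999  0.038 -0.036  0.543]
 [-0.052  0.748 -0.661 -0.696]
 [ 0.002  0.662  0.749  0.918]
 [ 0.     0.     0.     1.   ]]
wrist 59.04974403340763 324.31614270925985 200.67440386057305 [-0.0130351  0.         0.         0.         0.       ]
[[ 0.243 -0.924 -0.294  0.064]
 [ 0.97   0.231  0.076  0.576]
 [-0.003 -0.304  0.953  0.373]
 [ 0.     0.     0.     1.   ]]
{'clock': 0.15, 'joint_pos': array([1.18541593e+00, 3.13872787e-01, 4.52168216e-02, 1.30359405e+00,
       2.07528779e-05, 1.43122633e+00]), 'qvel': array([ 2.05905102e-04, -2.35839475e-03,  2.87333500e-03, -1.45498502e-03,
       -6.55155474e-05,  6.92056686e-04]), 'tau': array([ 2.03166157e-03, -4.81067026e+01,  2.98813748e+01,  1.38774683e-02,
       -7.86136638e-05, -2.65896830e-05]), 'tcp_pos': array([0.13976641, 0.55736848, 0.2415787 ]), 'orientation': array([-1.98616477e-04,  1.22595980e-01,  9.92456396e-01, -6.99257448e-04]), 'wrist_force': array([ 0.16704307, -0.23311729, -1.18718271]), 'ft_torque': array([0.00144573, 0.00755995, 0.00053752]), 'grip_force': 0.0, 'finger_gap': 0.085511385130025}
```

View pics/top0.png

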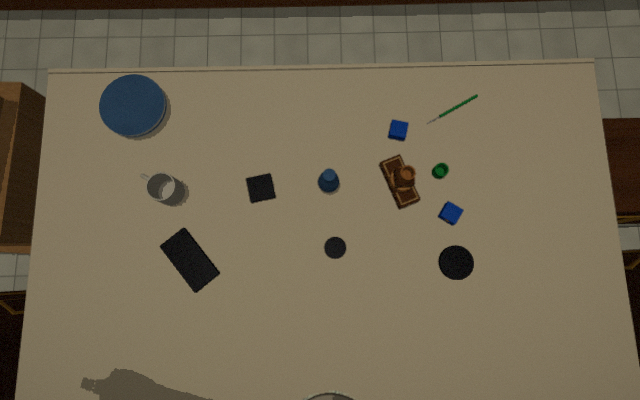

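View pics/side0.png

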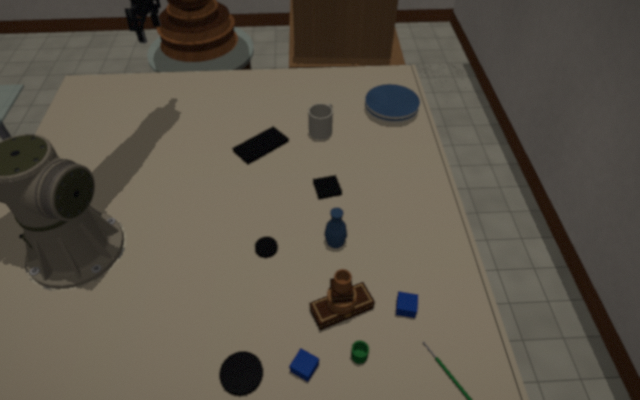

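The top view shows the stack at (400,180), with the cup plinth at (335,247), the square plinth at (261,188), the round plinth at (456,263) and the pen plinth at (190,260). The vase is at (329,180) and the mug at (162,187). The side view agrees: stack at (342,300), vase at (336,228).

```bash
python3 - <<'E'
from h import *
c=snap('top'); im=c['img']; hsv=cv2.cvtColor(im,cv2.COLOR_RGB2HSV)
print(env.tip_extent)
m=((hsv[:,:,2]<60)).astype(np.uint8); m[:75]=0;m[340:]=0;m[:,:60]=0;m[:,590:]=0
cs,_=cv2.findContours(m,cv2.RETR_EXTERNAL,cv2.CHAIN_APPROX_NONE)
for q in cs:
    if cv2.contourArea(q)<150: continue
    p=plane(c,q.reshape(-1,2),0.015)[:,:2]
    r=cv2.minAreaRect((p*1000).astype(np.float32)); print('dark',np.mean(q.reshape(-1,2),0).round(),np.round(r[0],1),np.round(r[1],1),round(r[2],1))
# crop of stack
for n,b in (('top',(130,215,365,450)),('side',(260,335,295,390))):
    d=snap(n); k=d['img'][b[0]:b[1],b[2]:b[3]]
    k=np.clip(k*1.8,0,255).astype(np.uint8)
    k=cv2.resize(k,None,fx=6,fy=6,interpolation=cv2.INTER_CUBIC); cv2.imwrite('pics/c_%s.png'%n,k[:,:,::-1])
for nm,uv,z in (('cup',(405,173),.13),('vase',(329,182),.03),('mug',(161,187),.05),('green',(440,171),.03),('blueA',(399,130),.02),('blueB',(451,213),.02)):
    print(nm,plane(c,[uv],z).round(3))
E
```

```text
0.011
dark [456. 262.] [ 412.4 -324.9] [85.3 81.5] 89.0
dark [335. 247.] [456.5 -23.7] [50.5 50.2] 88.9
dark [189. 260.] [433.6 342. ] [151.5  77.3] 38.4
dark [260. 188.] [613.1 165.2] [67.  64.8] 11.5
dark [328. 182.] [622.4  -9.9] [52.5 49.5] 84.7
dark [398. 185.] [ 623.5 -197.1] [130.8  68.3] 20.5
cup [[ 0.617 -0.186  0.13 ]]
vase [[ 0.621 -0.012  0.03 ]]
mug [[0.612 0.408 0.05 ]]
green [[ 0.644 -0.297  0.03 ]]
blueA [[ 0.76 -0.2   0.02]]
blueB [[ 0.536 -0.321  0.02 ]]
```

View pics/c_top.png

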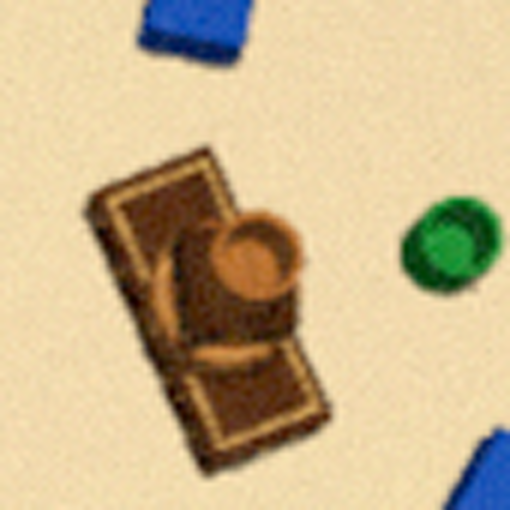

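```bash
cat >> h.py <<'E'
def go(x,y,z=None,ang=None):
    """shift in tool axes (after turning so the closing line lies at ang deg) and turn"""
    from scipy.spatial.transform import Rotation as Rn
    s=env.get_state(); q=s['orientation']; R=Rn.from_quat(np.r_[q[1:],q[0]]).as_matrix()
    p=np.array(s['tcp_pos']); a=np.degrees(np.arctan2(R[1,1],R[0,1])); t=0
    if ang is not None:
        t=-((ang-a+90)%180-90); 
    r=np.radians(a-t); Y=np.array([np.cos(r),np.sin(r),0]); Z=np.array([0,0,-1.]); X=np.cross(Y,Z)
    d=np.array([x,y,p[2] if z is None else z])-p
    print('clk %.1f tcp %s ang %.1f turn %.1f shift mm %s j6 %.2f tilt %s'%(s['clock'],p.round(4),a,t,(1000*np.array([d@X,d@Y,d@Z])).round(1),s['joint_pos'][5],R[:2,2].round(3)))
E
S='[-1,-0.028,-0.0265,0,0]'; 
python3 -m jog '[[-1,-0.028,-0.0265,0,0],[-1,-0.028,-0.0265,0,0],[-1,-0.028,-0.0265,0,0],[-1,-0.028,-0.0265,0,0],[-1,-0.028,-0.0265,0,0]]' 20
python3 -m jog '[[-1,-0.028,-0.0265,0,0],[-1,-0.028,-0.0265,0,0],[-1,-0.028,-0.0265,0,0],[-1,-0.028,-0.0265,0,0],[-1,-0.028,-0.0265,0,0]]'
python3 -m jog '[[-1,-0.028,-0.0265,0,0],[-1,-0.028,-0.0265,0,0],[-1,-0.028,-0.0265,0,0],[-1,-0.028,-0.0265,0,0],[-1,-0.028,-0.0265,0,0]]'
python3 -m jog '[[-1,-0.028,-0.0265,0,0],[-1,-0.028,-0.0265,0,0],[-1,-0.028,-0.0265,0,0],[-1,-0.028,-0.0265,0,0],[-1,-0.028,-0.0265,0,0]]'
python3 -m jog '[[-1,-0.028,-0.0265,0,0],[-1,-0.028,-0.0265,0,0],[-1,-0.028,-0.0265,0,0],[-1,0,0,0,0],[-1,0,0,0,0]]'
python3 - <<'E'
from h import *
c=snap('top'); print(plane(c,[(407.4,171.8)],.13).round(4)); p=plane(c,[(407.4,171.8)],.13)[0]
go(p[0],p[1],.116)
w=snap('wrist','w1.png')
E
```

```text
clock: 0.72
tcp_pos: [0.2439, 0.3937, 0.2423]
orientation: [0.0, 0.122, 0.993, 0.0]
wrist_force: [0.9, 0.1, 2.1]
finger_gap: 0.0855
grip_force: 0.0
clock: 1.13
tcp_pos: [0.3476, 0.2309, 0.2425]
orientation: [0.0, 0.122, 0.992, 0.0]
wrist_force: [0.6, 0.5, 0.0]
finger_gap: 0.0856
grip_force: 0.0
clock: 1.55
tcp_pos: [0.4513, 0.0681, 0.2425]
orientation: [0.0, 0.123, 0.992, 0.0]
wrist_force: [0.3, 1.1, -0.1]
finger_gap: 0.0853
grip_force: 0.0
clock: 1.97
tcp_pos: [0.5548, -0.0945, 0.2423]
orientation: [0.0, 0.123, 0.992, 0.0]
wrist_force: [0.7, 1.0, 0.0]
finger_gap: 0.0854
grip_force: 0.0
clock: 2.38
tcp_pos: [0.6166, -0.1922, 0.2405]
orientation: [-0.001, 0.124, 0.992, 0.0]
wrist_force: [1.0, 0.2, 1.4]
finger_gap: 0.0852
grip_force: 0.0
[[ 0.6197 -0.1915  0.13  ]]
clk 2.4 tcp [ 0.616  -0.1907  0.2411] ang 75.8 turn 0.0 shift mm [ -3.8   0.2 125.1] j6 -0.18 tilt [-0.002  0.001]
```

View pics/w1.png

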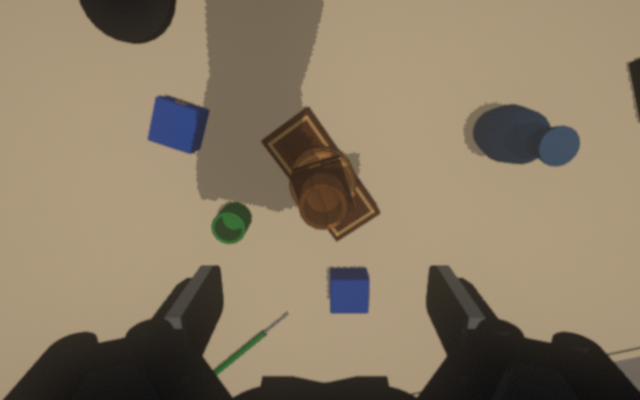

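The wrist view shows the cup rim around (323,203), with the square and round boxes under it. The pen box corners are at (306,108), (263,141), (337,240) and (380,212).

```bash
python3 - <<'E'
from h import *
w=snap('wrist'); p=plane(w,[(323,203)],.13)[0]; print(p.round(4)); go(p[0],p[1],.116)
k=plane(w,[(306,108),(263,141),(337,240),(380,212)],.032)[:,:2]
print(k.round(3),k.mean(0).round(4)); v=k[0]+k[1]-k[2]-k[3]; print(np.degrees(np.arctan2(v[1],v[0])))
E
```

```text
[ 0.617  -0.1913  0.13  ]
clk 2.5 tcp [ 0.6157 -0.1892  0.2423] ang 76.0 turn 0.0 shift mm [ -1.8  -1.8 126.3] j6 -0.18 tilt [-0.001  0.001]
[[ 0.553 -0.192]
 [ 0.573 -0.24 ]
 [ 0.691 -0.195]
 [ 0.671 -0.145]] [ 0.6221 -0.1932]
-158.77415192816667
```

```bash

python3 -m jog '[[-1,-0.003,-0.001,0.034,0],[-1,0,0,0.034,0],[-1,0,0,0.034,0],[-1,0,0,0.024,0],[-1,0,0,0,0]]' 25 | tail -3
python3 -m jog '[[1,0,0,0,0],[1,0,0,0,0],[1,0,0,0,0],[1,0,0,0,0],[1,0,0,0,0]]' 25
python3 -m jog '[[1,0,0,0,0],[1,0,0,0,0],[1,0,0,0,0],[1,0,0,0,0],[1,0,0,0,0]]' 25
python3 - <<'E'
from h import *
c=snap('side','s1.png'); k=c['img'][200:400,240:460]; cv2.imwrite('pics/s1c.png',cv2.resize(np.clip(k*1.8,0,255).astype(np.uint8),None,fx=3,fy=3)[:,:,::-1])
go(.4565,-.0237,.20)
E
```

```text
wrist_force: [-0.8, 0.3, -1.2]
finger_gap: 0.0857
grip_force: 0.0
clock: 3.37
tcp_pos: [0.6203, -0.1924, 0.119]
orientation: [0.002, 0.123, 0.992, -0.001]
wrist_force: [-1.1, -0.2, 7.1]
finger_gap: 0.0349
grip_force: 24.8
clock: 3.78
tcp_pos: [0.6203, -0.1924, 0.1189]
orientation: [0.002, 0.123, 0.992, -0.0]
wrist_force: [-0.9, 0.2, 6.0]
finger_gap: 0.035
grip_force: 24.8
clk 3.8 tcp [ 0.6203 -0.1924  0.1189] ang 75.9 turn 0.0 shift mm [200.  123.8 -81.1] j6 -0.18 tilt [ 0.004 -0.001]
```

View pics/s1c.png

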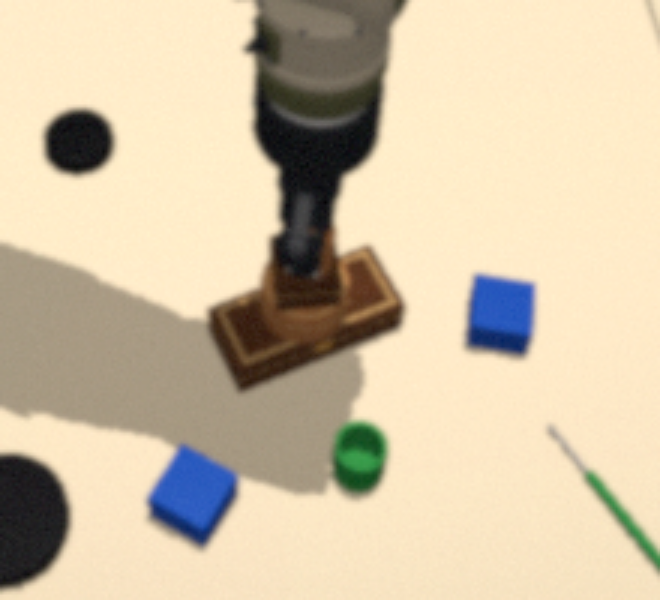

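The cup sits between the fingers and the stack under it is undisturbed. I'll lift it and carry it to the cup plinth.

```bash

python3 -m jog '[[1,0,0,-0.01,0],[1,0,0,-0.02,0],[1,0,0,-0.025,0],[1,0,0,-0.025,0],[1,0,0,0,0]]' | tail -3
python3 -m jog '[[1,0.026,0.016,0,0],[1,0.026,0.016,0,0],[1,0.026,0.016,0,0],[1,0.026,0.016,0,0],[1,0.026,0.016,0,0]]' | tail -1
python3 -m jog '[[1,0.026,0.016,0,0],[1,0.026,0.016,0,0],[1,0.018,0.012,0,0],[1,0,0,0,0],[1,0,0,0,0]]'
python3 - <<'E'
from h import *
go(.4565,-.0237,.035)
w=snap('wrist','w2.png'); s=snap('side'); t=snap('top')
k=np.clip(np.hstack([s['img'][150:350,200:420],t['img'][100:300,250:470]])*1.8,0,255).astype(np.uint8)
cv2.imwrite('pics/st2.png',cv2.resize(k,None,fx=1.8,fy=1.8)[:,:,::-1])
E
```

```text
wrist_force: [0.9, -0.2, 1.1]
finger_gap: 0.0356
grip_force: 25.1
grip_force: 25.1
clock: 5.08
tcp_pos: [0.4547, -0.0223, 0.197]
orientation: [0.001, 0.122, 0.993, -0.0]
wrist_force: [0.6, -0.4, 0.3]
finger_gap: 0.0352
grip_force: 25.2
clk 5.1 tcp [ 0.4547 -0.0223  0.197 ] ang 76.0 turn 0.0 shift mm [ -2.  -1. 162.] j6 0.02 tilt [ 0.001 -0.   ]
```

View pics/w2.png

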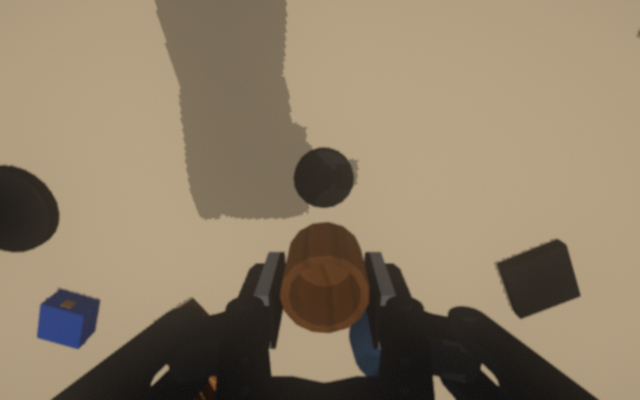

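View pics/st2.png

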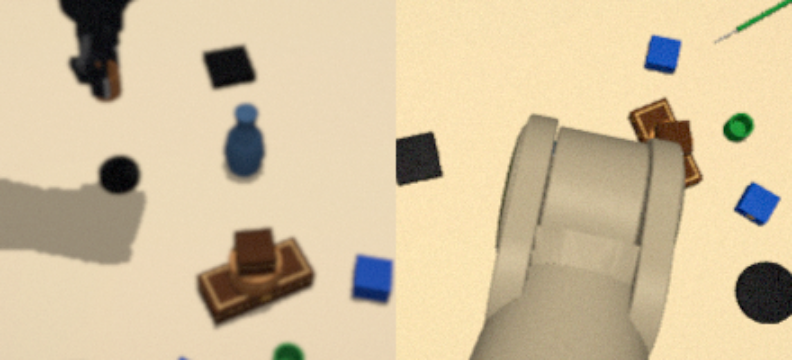

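The cup hangs upright in the jaws with its rim at (324,290) in the wrist view, and the plinth is at (324,177). The remaining stack is intact.

```bash
python3 - <<'E'
from h import *
w=snap('wrist'); s=env.get_state()
r=plane(w,[(324,290)],s['tcp_pos'][2]+.011)[0]
m=(w['img'].max(2)<50).astype(np.uint8); m[:,:280]=0; m[:,365:]=0; m[212:]=0;m[:140]=0
q=max(cv2.findContours(m,0,1)[0],key=cv2.contourArea); e=cv2.minEnclosingCircle(q); print(e)
p=plane(w,[e[0]],.015)[0]; print('rim',r.round(4),'plinth',p.round(4))
d=(p-r)+s['tcp_pos']; go(d[0],d[1],.041)
E
```

```text
((317.5, 177.0), 26.575464248657227)
rim [ 0.4536 -0.0233  0.2074] plinth [ 0.4544 -0.03    0.015 ]
clk 5.3 tcp [ 0.4561 -0.0236  0.1964] ang 75.9 turn 0.0 shift mm [ -2.3  -6.3 155.4] j6 0.02 tilt [ 0.001 -0.   ]
```

```bash

python3 -m jog '[[1,-0.001,0,0.035,0],[1,0,0,0.035,0],[1,0,0,0.035,0],[1,0,0,0.03,0],[1,0,0,0.006,0]]' | tail -3
python3 -m jog '[[1,0,0,0.006,0],[1,0,0,0.003,0],[1,0,0,0.003,0],[1,0,0,0,0],[1,0,0,0,0]]'
python3 - <<'E'
from h import *
go(.456,-.0237,.040)
w=snap('wrist','w3.png')
E
```

```text
wrist_force: [-0.9, 0.2, -1.0]
finger_gap: 0.0352
grip_force: 25.2
clock: 6.12
tcp_pos: [0.4573, -0.0234, 0.0445]
orientation: [0.001, 0.123, 0.992, -0.0]
wrist_force: [0.5, 0.3, -2.0]
finger_gap: 0.0353
grip_force: 25.2
clk 6.1 tcp [ 0.4573 -0.0234  0.0445] ang 75.9 turn 0.0 shift mm [ 1.2 -0.6  4.5] j6 0.02 tilt [ 0.002 -0.   ]
```

View pics/w3.png

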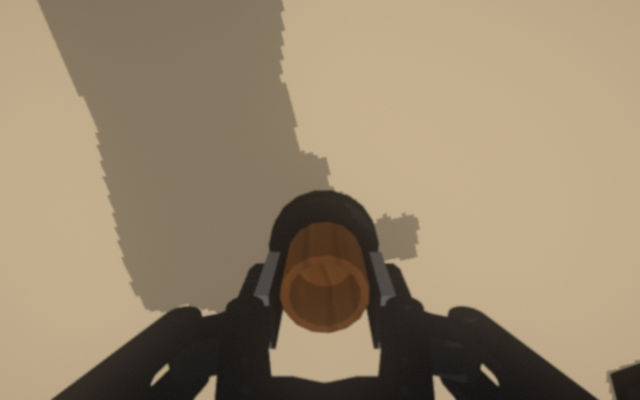

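The plinth spans columns 270–379 with its far edge at row 190. The cup's base edge is at row 222, which suggests a few mm of offset along tool x, so I'll check it by casting rays.

```bash
python3 - <<'E'
from h import *
w=snap('wrist'); s=env.get_state(); im=w['img'].astype(int)
col=im[150:300,322:327].mean(1).astype(int); print([(150+i,*col[i]) for i in range(32,84,2)])
X=np.array([-.97,.243,0])
a=plane(w,[(324,190.5)],.015)[0]; b=plane(w,[(324,222)],s['tcp_pos'][2]-.025)[0]; r=plane(w,[(324.5,291)],s['tcp_pos'][2]+.011)[0]
print('plinth c',(a-.028*X).round(4),'base c',(b-.018*X).round(4),'rim c',r.round(4))
l=plane(w,[(270.5,243),(379,243)],.015); print(l.mean(0).round(4))
E
```

```text
[(182, np.int64(135), np.int64(121), np.int64(98)), (184, np.int64(135), np.int64(120), np.int64(98)), (186, np.int64(135), np.int64(120), np.int64(98)), (188, np.int64(133), np.int64(118), np.int64(96)), (190, np.int64(96), np.int64(85), np.int64(70)), (192, np.int64(51), np.int64(45), np.int64(36)), (194, np.int64(47), np.int64(41), np.int64(33)), (196, np.int64(46), np.int64(40), np.int64(32)), (198, np.int64(47), np.int64(42), np.int64(34)), (200, np.int64(48), np.int64(42), np.int64(35)), (202, np.int64(46), np.int64(41), np.int64(33)), (204, np.int64(45), np.int64(40), np.int64(32)), (206, np.int64(45), np.int64(39), np.int64(31)), (208, np.int64(44), np.int64(38), np.int64(32)), (210, np.int64(43), np.int64(37), np.int64(30)), (212, np.int64(42), np.int64(37), np.int64(31)), (214, np.int64(40), np.int64(35), np.int64(28)), (216, np.int64(41), np.int64(35), np.int64(29)), (218, np.int64(40), np.int64(35), np.int64(29)), (220, np.int64(42), np.int64(34), np.int64(28)), (222, np.int64(68), np.int64(47), np.int64(31)), (224, np.int64(81), np.int64(54), np.int64(33)), (226, np.int64(80), np.int64(53), np.int64(32)), (228, np.int64(80), np.int64(53), np.int64(32)), (230, np.int64(80), np.int64(53), np.int64(32)), (232, np.int64(80), np.int64(52), np.int64(31))]
plinth c [ 0.4538 -0.0229  0.015 ] base c [ 0.458  -0.024   0.0193] rim c [ 0.455  -0.023   0.0553]
[ 0.4531 -0.0224  0.015 ]
```

The row-190 edge is the foot of the plinth's near side (z=0). With that correction the plinth centre is about (0.458,-0.024), which matches the cup base. I'll lower the last few mm and release.

```bash

python3 -m jog '[[1,0,0,0.002,0],[1,0,0,0.002,0],[1,0,0,0.001,0],[1,0,0,0.001,0],[1,0,0,0,0]]'
python3 -m jog '[[1,0,0,0,0],[1,0,0,0,0]]' | tail -5
```

```text
clock: 6.63
tcp_pos: [0.4567, -0.0232, 0.0398]
orientation: [0.001, 0.122, 0.992, -0.0]
wrist_force: [-6.8, 1.0, 24.7]
finger_gap: 0.035
grip_force: 27.2
tcp_pos: [0.4567, -0.0232, 0.0398]
orientation: [0.001, 0.122, 0.992, -0.0]
wrist_force: [-7.7, 0.7, 25.3]
finger_gap: 0.0354
grip_force: 27.2
```

```bash

python3 -m jog '[[1,0,0,-0.0008,0],[1,0,0,0,0],[1,0,0,0,0]]' | tail -3
python3 -m jog '[[0,0,0,0,0],[-0.3,0,0,0,0],[-0.3,0,0,0,0],[-0.3,0,0,0,0],[-0.3,0,0,0,0]]' | tail -3
python3 -m jog '[[-0.3,0,0,-0.02,0],[-0.3,0,0,-0.035,0],[-0.3,0,0,-0.04,0],[-0.3,0,0,-0.04,0],[-0.3,0,0,-0.025,0]]' |tail -5
python3 - <<'E'
from h import *
w=snap('wrist','w4.png')
go(.62,-.19,.2)
E
```

```text
wrist_force: [-4.6, -0.0, 16.8]
finger_gap: 0.035
grip_force: 26.6
wrist_force: [-0.1, 0.3, -0.0]
finger_gap: 0.0555
grip_force: 0.0
tcp_pos: [0.4571, -0.0233, 0.2017]
orientation: [0.002, 0.123, 0.992, -0.0]
wrist_force: [0.9, -0.2, -0.3]
finger_gap: 0.0556
grip_force: 0.0
clk 7.9 tcp [ 0.4593 -0.0238  0.2055] ang 75.9 turn 0.0 shift mm [-196.3 -122.1    5.5] j6 0.02 tilt [ 0.01  -0.002]
```

View pics/w4.png

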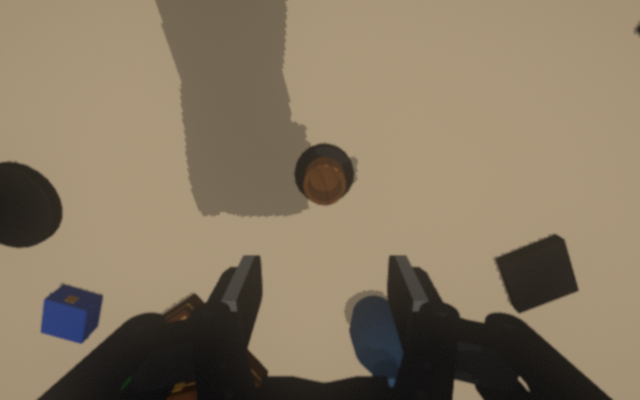

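The cup stands upright and centred on its plinth, with rim at (325,180) and plinth at (324,174). Next is the square box.

```bash

python3 -m jog '[[-1,-0.028,-0.0175,-0.007,0],[-1,-0.028,-0.0175,-0.007,0],[-1,-0.028,-0.0175,-0.007,0],[-1,-0.028,-0.0175,-0.007,0],[-1,-0.028,-0.0175,-0.007,0]]' | tail -5
python3 -m jog '[[-1,-0.028,-0.0175,0,0],[-1,-0.028,-0.0175,0,0],[-1,0,0,0,0],[-1,0,0,0,0]]' | tail -5
python3 - <<'E'
from h import *
w=snap('wrist'); k=w['img'][80:260,230:410]; k=np.clip(k*1.8,0,255).astype(np.uint8)
cv2.imwrite('pics/w5.png',cv2.resize(k,None,fx=3.3,fy=3.3,interpolation=cv2.INTER_CUBIC)[:,:,::-1]); go(.62,-.19)
E
```

```text
tcp_pos: [0.5714, -0.1431, 0.2327]
orientation: [-0.0, 0.123, 0.992, 0.0]
wrist_force: [-0.0, -0.6, 0.5]
finger_gap: 0.0855
grip_force: 0.0
tcp_pos: [0.6168, -0.1909, 0.2307]
orientation: [-0.001, 0.123, 0.992, 0.0]
wrist_force: [-0.3, 0.2, -0.6]
finger_gap: 0.0852
grip_force: 0.0
clk 8.7 tcp [ 0.616  -0.1898  0.2313] ang 75.9 turn 0.0 shift mm [-3.9  0.8  0. ] j6 -0.18 tilt [-0.002  0.001]
```

View pics/w5.png

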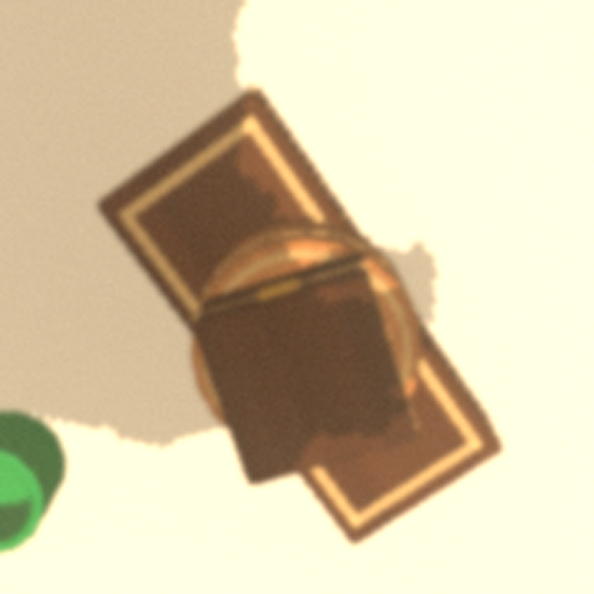

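The crop shows the square box's top corners at about (198,318), (368,268), (412,430) and (250,483), still sitting on the round box. The pen box corners are at (255,90), (100,205), (353,540) and (500,448).

```bash
python3 - <<'E'
from h import *
w=snap('wrist'); f=lambda L:[(230+(a+.5)/3.3-.5,80+(b+.5)/3.3-.5) for a,b in L]
k=plane(w,f([(197,317),(368,268),(412,430),(250,483)]),.094)[:,:2]
def an(v): return np.degrees(np.arctan2(v[1],v[0]))
print(np.linalg.norm(k-np.roll(k,1,0),axis=1).round(4),[round(an(k[1]-k[0]),1),round(an(k[2]-k[3]),1),round(an(k[3]-k[0])-90,1),round(an(k[2]-k[1])-90,1)],k.mean(0).round(4))
c=k.mean(0); A=an(k[1]-k[0]+k[2]-k[3]); print(A); go(c[0],c[1],.086,A); go(c[0],c[1],.086,A+90)
q=plane(w,f([(255,88),(99,205),(353,541),(500,448)]),.032)[:,:2]; print('pen',q.mean(0).round(4),an(q[3]+q[2]-q[0]-q[1]))
E
```

```text
[0.0439 0.0421 0.0417 0.0422] [np.float64(92.1), np.float64(95.1), np.float64(-88.4), np.float64(-88.3)] [ 0.6175 -0.1919]
93.62665455826998
clk 8.8 tcp [ 0.6157 -0.1892  0.2321] ang 75.9 turn -17.7 shift mm [ -1.6  -2.8 146.1] j6 -0.18 tilt [-0.002  0.001]
clk 8.8 tcp [ 0.6157 -0.1892  0.2321] ang 75.9 turn 72.3 shift mm [ -2.8   1.6 146.1] j6 -0.18 tilt [-0.002  0.001]
pen [ 0.6211 -0.1932] 20.718530087045252
```

```bash

python3 -m jog '[[-1,0,0,0,-5.6],[-1,0,0,0,-5.6],[-1,0,0,0,-5.6],[-1,-0.0016,-0.0028,0.03,0],[-1,0,0,0.035,0]]' | tail -5
python3 -m jog '[[-1,0,0,0.035,0],[-1,0,0,0.03,0],[-1,0,0,0.02,0],[-1,0,0,0.002,0],[-1,0,0,0,0]]' | tail -5
python3 -m jog '[[0,0,0,0,0],[0.3,0,0,0,0],[1,0,0,0,0],[1,0,0,0,0],[1,0,0,0,0]]' 30 | tail -5
python3 -m jog '[[1,0,0,0,0],[1,0,0,0,0]]' | tail -5
```

```text
tcp_pos: [0.6198, -0.1922, 0.1716]
orientation: [0.004, -0.024, 1.0, -0.002]
wrist_force: [0.4, -0.6, -0.9]
finger_gap: 0.0854
grip_force: 0.0
tcp_pos: [0.6165, -0.1908, 0.0804]
orientation: [-0.001, -0.024, 1.0, 0.001]
wrist_force: [0.3, 0.1, 0.2]
finger_gap: 0.0854
grip_force: 0.0
tcp_pos: [0.6195, -0.193, 0.0833]
orientation: [0.002, -0.024, 1.0, -0.001]
wrist_force: [-0.1, 0.1, 7.4]
finger_gap: 0.0433
grip_force: 31.9
tcp_pos: [0.6195, -0.193, 0.0833]
orientation: [0.002, -0.024, 1.0, -0.001]
wrist_force: [-0.5, 0.9, 7.2]
finger_gap: 0.0434
grip_force: 31.9
```

```bash

python3 -m jog '[[1,0,0,-0.01,0],[1,0,0,-0.02,0],[1,0,0,-0.035,0],[1,0,0,-0.035,0],[1,0,0,-0.035,0]]' | tail -3
python3 -m jog '[[1,0,0,0,-4.4],[1,0,0,0,-4.4],[1,0,0,0,0],[1,0,0,0,0]]' | tail -5
python3 - <<'E'
from h import *
go(.6131,.1652)
E
```

```text
wrist_force: [1.7, -0.3, -1.1]
finger_gap: 0.0433
grip_force: 31.0
tcp_pos: [0.6179, -0.1923, 0.2163]
orientation: [-0.0, -0.099, 0.995, 0.0]
wrist_force: [0.7, -0.1, -0.2]
finger_gap: 0.0434
grip_force: 31.0
clk 10.9 tcp [ 0.6179 -0.1923  0.2163] ang 101.4 turn 0.0 shift mm [-66.  351.4   0. ] j6 -0.62 tilt [-0.  0.]
```

```bash

python3 -m jog '[[1,-0.0073,0.039,0,0],[1,-0.0073,0.039,0,0],[1,-0.0073,0.039,0,0],[1,-0.0073,0.039,0,0],[1,-0.0073,0.039,0,0]]' | tail -1
python3 -m jog '[[1,-0.0073,0.039,0,0],[1,-0.0073,0.039,0,0],[1,-0.0073,0.039,0,0],[1,-0.0073,0.039,0,0],[1,0,0,0,0]]' | tail -1
python3 -m jog '[[1,0,0,0.02,0],[1,0,0,0.03,0],[1,0,0,0.03,0],[1,0,0,0,0],[1,0,0,0,0]]' | tail -5
python3 - <<'E'
from h import *
w=snap('wrist','w6.png'); go(.6131,.1652,.035)
E
```

```text
grip_force: 31.1
grip_force: 31.2
tcp_pos: [0.6104, 0.1643, 0.1341]
orientation: [-0.003, -0.1, 0.995, -0.0]
wrist_force: [0.1, -0.3, -0.4]
finger_gap: 0.0435
grip_force: 31.2
clk 12.2 tcp [0.6121 0.1645 0.1363] ang 101.5 turn 0.0 shift mm [ -1.1   0.5 101.3] j6 -0.06 tilt [-0.002 -0.   ]
```

View pics/w6.png

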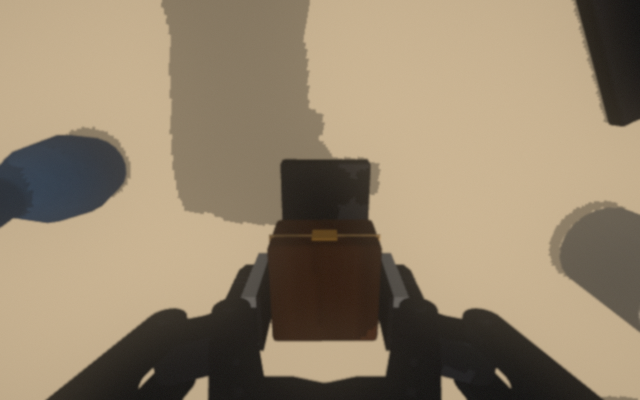

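The box is level in the jaws over the square plinth. Sides run parallel and the columns agree: plinth 281–370, box 269–381. I'll check the offset along tool x by ray.

```bash
python3 - <<'E'
from h import *
w=snap('wrist'); s=env.get_state(); z=s['tcp_pos'][2]
r=np.radians(101.5); X=np.cross([np.cos(r),np.sin(r),0],[0,0,-1.])
g=w['img'].astype(int).sum(2)[:,318:332].mean(1); d=np.abs(np.diff(g)); print([(i,int(d[i])) for i in range(140,360) if d[i]>25])
print('box', (plane(w,[(325,340)],z+.0107)[0]+.022*X).round(4),(plane(w,[(325,221)],z-.0193)[0]-.022*X).round(4))
print('plinth',(plane(w,[(325.5,160)],0)[0]-.033*X).round(4), s['tcp_pos'].round(4))
E
```

```text
[(153, 30), (154, 66), (155, 81), (156, 50), (228, 26), (229, 33), (239, 38), (240, 46), (338, 30), (339, 102), (340, 128), (341, 84), (342, 27)]
box [0.6101 0.164  0.1483] [0.6135 0.1648 0.1183]
plinth [0.6194 0.1665 0.    ] [0.6132 0.1645 0.1376]
```

```bash

python3 -m jog '[[1,-0.002,0,0.025,0],[1,0,0,0.03,0],[1,0,0,0.03,0],[1,0,0,0,0],[1,0,0,0,0]]' | tail -5
python3 -m jog '[[1,0,0,0,0],[1,0,0,0,0],[1,0,0,0,0]]' | tail -5
python3 - <<'E'
from h import *
w=snap('wrist','w7.png'); go(.6131,.1652,.0345)
g=w['img'].astype(int).sum(2)[:,295:310].mean(1); d=np.abs(np.diff(g)); print([(i,int(d[i])) for i in range(100,360) if d[i]>15])
for row in (200,205,210):
    h=w['img'].astype(int).sum(2)[row-2:row+3].mean(0); d=np.abs(np.diff(h)); print([(i,int(d[i])) for i in range(240,400) if d[i]>25])
E
```

```text
tcp_pos: [0.6142, 0.1649, 0.0517]
orientation: [-0.001, -0.1, 0.995, 0.0]
wrist_force: [0.8, 0.1, -0.5]
finger_gap: 0.0434
grip_force: 31.2
tcp_pos: [0.6163, 0.1653, 0.0539]
orientation: [0.002, -0.1, 0.995, 0.0]
wrist_force: [0.3, 0.3, -0.9]
finger_gap: 0.0431
grip_force: 31.2
clk 13.0 tcp [0.6159 0.1653 0.0534] ang 101.5 turn 0.0 shift mm [ 2.8  0.4 18.9] j6 -0.06 tilt [0.004 0.001]
[(172, 18), (173, 58), (174, 89), (175, 71), (176, 24), (232, 21), (233, 41), (234, 24), (235, 23), (236, 40), (237, 21), (338, 25), (339, 93), (340, 134), (341, 102), (342, 36)]
[(260, 56), (261, 99), (262, 75), (388, 33), (389, 77), (390, 77), (391, 30)]
[(260, 45), (261, 96), (262, 83), (263, 26), (388, 47), (389, 79), (390, 61)]
[(260, 37), (261, 85), (262, 90), (263, 40), (388, 67), (389, 81), (390, 45)]
```

View pics/w7.png

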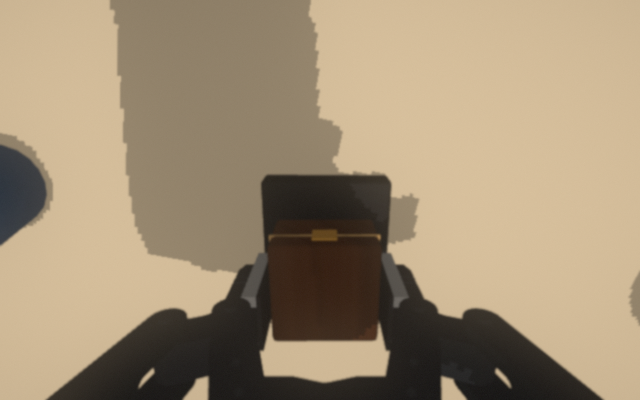

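The box is parallel to the plinth and laterally centred: plinth columns 261.5–389.5, box 269–381. The plinth foot is at row 174.5 and the box's base edge near row 221.

```bash
python3 - <<'E'
from h import *
w=snap('wrist'); s=env.get_state(); z=s['tcp_pos'][2]
r=np.radians(101.5); X=np.cross([np.cos(r),np.sin(r),0],[0,0,-1.])
a=plane(w,[(325,174.5)],0)[0]; b=plane(w,[(325,221)],z-.0193)[0]; f=plane(w,[(325,340.5)],z+.0107)[0]
print('base edge->',(a-b)@X*1000,'(want 11); far edge->',(a-f)@X*1000,'(want 55)',s['tcp_pos'].round(4))
E
```

```text
base edge-> 13.70917750345085 (want 11); far edge-> 55.17912622828155 (want 55) [0.6155 0.1653 0.053 ]
```

```bash

python3 -m jog '[[1,0.001,0,0.008,0],[1,0,0,0.005,0],[1,0,0,0.003,0],[1,0,0,0.001,0],[1,0,0,0,0]]' | tail -5
python3 -m jog '[[1,0,0,0.001,0],[1,0,0,0,0],[1,0,0,0,0]]' | tail -5
```

```text
tcp_pos: [0.6126, 0.1648, 0.0342]
orientation: [-0.001, -0.1, 0.995, 0.0]
wrist_force: [-3.0, -1.4, 5.3]
finger_gap: 0.0436
grip_force: 32.0
tcp_pos: [0.6126, 0.1648, 0.0342]
orientation: [-0.0, -0.1, 0.995, 0.0]
wrist_force: [-6.0, -1.9, 10.8]
finger_gap: 0.0435
grip_force: 32.7
```

Contact, 10 N. Release, rise, return to the stack.

```bash

python3 -m jog '[[0,0,0,0,0],[-0.5,0,0,0,0],[-0.5,0,0,0,0],[-0.5,0,0,0,0],[-0.5,0,0,0,0]]' | tail -3
python3 -m jog '[[-0.5,0,0,-0.02,0],[-0.5,0,0,-0.035,0],[-0.5,0,0,-0.04,0],[-0.5,0,0,-0.04,0],[-0.5,0,0,-0.04,0]]' |tail -5
python3 - <<'E'
from h import *
t=snap('top'); s=snap('wrist')
k=np.hstack([np.clip(t['img'][130:310,200:480]*1.8,0,255).astype(np.uint8),s['img'][80:260,230:410]])
cv2.imwrite('pics/t8.png',cv2.resize(k,None,fx=1.7,fy=1.7)[:,:,::-1])
go(.62,-.192,.235)
E
```

```text
wrist_force: [0.3, -1.3, 0.0]
finger_gap: 0.0642
grip_force: 0.0
tcp_pos: [0.613, 0.1648, 0.2093]
orientation: [-0.0, -0.1, 0.995, 0.0]
wrist_force: [1.2, -0.4, -0.5]
finger_gap: 0.0641
grip_force: 0.0
clk 14.7 tcp [0.6172 0.1655 0.2162] ang 101.5 turn 0.0 shift mm [  68.7 -350.8  -18.8] j6 -0.06 tilt [0.013 0.002]
```

View pics/t8.png

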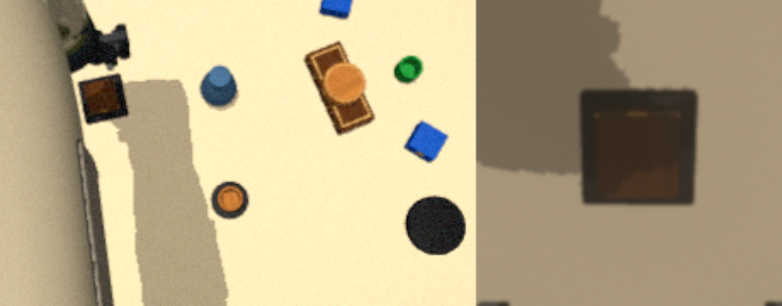

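The top and wrist views show the square box centred and lined up on its plinth, with the cup still on its own. The round box and pen box remain in the stack.

```bash

python3 -m jog '[[-1,0.0076,-0.039,-0.003,0],[-1,0.0076,-0.039,-0.003,0],[-1,0.0076,-0.039,-0.003,0],[-1,0.0076,-0.039,-0.003,0],[-1,0.0076,-0.039,-0.003,0]]' | tail -1
python3 -m jog '[[-1,0.0076,-0.039,0,0],[-1,0.0076,-0.039,0,0],[-1,0.0076,-0.039,0,0],[-1,0.0076,-0.039,0,0],[-1,0,0,0,0]]' | tail -1
python3 -m jog '[[-1,0,0,0,0],[-1,0,0,0,0],[-1,0,0,0,0]]' | tail -5
python3 - <<'E'
from h import *
w=snap('wrist'); im=w['img']; hsv=cv2.cvtColor(im,cv2.COLOR_RGB2HSV)
k=im[80:280,220:420]; cv2.imwrite('pics/w9.png',cv2.resize(np.clip(k*1.6,0,255).astype(np.uint8),None,fx=3,fy=3,interpolation=cv2.INTER_CUBIC)[:,:,::-1])
go(.62,-.192,.055)
E
```

```text
grip_force: 0.0
grip_force: 0.0
tcp_pos: [0.6164, -0.1915, 0.2226]
orientation: [-0.0, -0.101, 0.995, 0.0]
wrist_force: [-0.1, 0.2, 0.3]
finger_gap: 0.0853
grip_force: 0.0
clk 15.8 tcp [ 0.6165 -0.1912  0.2229] ang 101.6 turn 0.0 shift mm [ -3.3  -1.5 167.9] j6 -0.63 tilt [-0.     0.001]
```

View pics/w9.png

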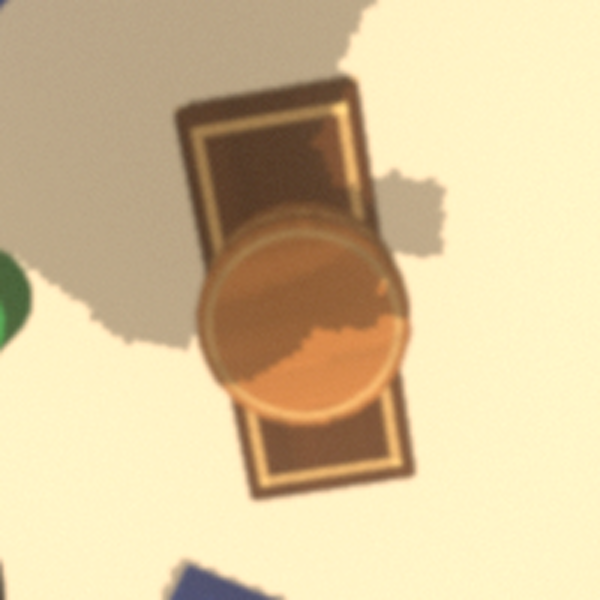

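The round box's top face is centred near (304,321) in the crop, about pixel (321.5,187). The pen box under it is undisturbed.

```bash
python3 - <<'E'
from h import *
w=snap('wrist'); p=plane(w,[(321.3,186.8)],.064)[0]; e=plane(w,[(220+200/3,187),(220+409/3,187)],.064); print(p.round(4),np.linalg.norm(e[0]-e[1]))
go(p[0],p[1],.048)
E
```

```text
[ 0.6193 -0.1935  0.064 ] 0.05946571123401205
clk 15.8 tcp [ 0.6166 -0.1911  0.2231] ang 101.6 turn 0.0 shift mm [ -2.2  -2.9 175.1] j6 -0.63 tilt [-0.  0.]
```

```bash

python3 -m jog '[[-1,-0.0022,-0.003,0.035,0],[-1,0,0,0.04,0],[-1,0,0,0.04,0],[-1,0,0,0.035,0],[-1,0,0,0.015,0]]' | tail -5
python3 -m jog '[[-1,0,0,0.009,0],[-1,0,0,0,0],[-1,0,0,0,0]]' | tail -5
python3 -m jog '[[0,0,0,0,0],[0.3,0,0,0,0],[1,0,0,0,0],[1,0,0,0,0],[1,0,0,0,0]]' 35 | tail -5
python3 -m jog '[[1,0,0,0,0],[1,0,0,0,0]]' | tail -5
```

```text
tcp_pos: [0.6163, -0.1922, 0.0528]
orientation: [-0.003, -0.101, 0.995, 0.002]
wrist_force: [-1.9, 1.5, -0.3]
finger_gap: 0.0852
grip_force: 0.0
tcp_pos: [0.6199, -0.1946, 0.0499]
orientation: [0.0, -0.101, 0.995, -0.0]
wrist_force: [-0.3, -0.2, 0.2]
finger_gap: 0.0855
grip_force: 0.0
tcp_pos: [0.6208, -0.1956, 0.0516]
orientation: [0.002, -0.1, 0.995, -0.001]
wrist_force: [-0.2, 0.9, 7.1]
finger_gap: 0.0608
grip_force: 38.5
tcp_pos: [0.6209, -0.1956, 0.0517]
orientation: [0.002, -0.1, 0.995, -0.001]
wrist_force: [-0.0, 0.7, 5.5]
finger_gap: 0.0609
grip_force: 38.5
```

```bash

python3 -m jog '[[1,0,0,-0.01,0],[1,0,0,-0.02,0],[1,0,0,-0.035,0],[1,0,0,-0.035,0],[1,0,0,-0.02,0]]' | tail -3
python3 -m jog '[[1,0,0,0,0],[1,0,0,0,0]]' | tail -5
python3 - <<'E'
from h import *
go(.4124,-.3249)
E
```

```text
wrist_force: [0.1, 0.5, -0.2]
finger_gap: 0.0607
grip_force: 38.4
tcp_pos: [0.6202, -0.1958, 0.1717]
orientation: [0.002, -0.1, 0.995, -0.001]
wrist_force: [0.3, 0.5, -2.2]
finger_gap: 0.0608
grip_force: 38.4
clk 17.7 tcp [ 0.6202 -0.1958  0.1717] ang 101.5 turn 0.0 shift mm [229.4 -85.    0. ] j6 -0.63 tilt [ 0.004 -0.002]
```

```bash

python3 -m jog '[[1,0.0328,-0.0121,0,0],[1,0.0328,-0.0121,0,0],[1,0.0328,-0.0121,0,0],[1,0.0328,-0.0121,0,0],[1,0.0328,-0.0121,0,0]]' | tail -1
python3 -m jog '[[1,0.0328,-0.0121,0,0],[1,0.0328,-0.0121,0,0],[1,0,0,0.03,0],[1,0,0,0.04,0],[1,0,0,0.03,0]]' | tail -1
python3 -m jog '[[1,0,0,0,0],[1,0,0,0,0],[1,0,0,0,0]]' | tail -5
python3 - <<'E'
from h import *
go(.4124,-.3249,.0357)
w=snap('wrist','w10.png'); G=w['img'].astype(int).sum(2)
g=G[:,318:332].mean(1); d=np.abs(np.diff(g)); print([(i,int(d[i])) for i in range(60,390) if d[i]>15])
print([(i,*w['img'][i,325]) for i in range(150,350,10)])
for row in (180,200,210,220,230,300):
    d=np.abs(np.diff(G[row-2:row+3].mean(0))); print(row,[(i,int(d[i])) for i in range(200,450) if d[i]>40])
E
```

```text
grip_force: 38.4
grip_force: 38.4
tcp_pos: [0.4114, -0.3242, 0.0698]
orientation: [-0.0, -0.1, 0.995, 0.0]
wrist_force: [-0.0, -0.5, -0.1]
finger_gap: 0.0606
grip_force: 38.7
clk 18.8 tcp [ 0.4114 -0.3242  0.0698] ang 101.5 turn 0.0 shift mm [-0.8 -0.9 34.1] j6 -1.02 tilt [-0.  0.]
[(154, 32), (155, 85), (156, 93), (157, 47), (199, 25), (200, 24), (213, 25), (214, 17), (216, 29), (217, 16), (232, 19), (233, 16), (237, 20), (238, 18), (352, 15), (353, 26), (354, 18), (358, 40), (359, 94), (360, 87), (361, 40), (367, 15), (368, 16), (369, 19), (370, 27), (371, 34), (372, 39), (373, 41), (374, 33), (375, 29), (376, 27), (377, 25), (378, 28), (379, 23), (380, 22), (381, 21), (382, 17)]
[(150, np.uint8(144), np.uint8(129), np.uint8(104)), (160, np.uint8(43), np.uint8(36), np.uint8(30)), (170, np.uint8(41), np.uint8(36), np.uint8(31)), (180, np.uint8(38), np.uint8(34), np.uint8(28)), (190, np.uint8(37), np.uint8(30), np.uint8(25)), (200, np.uint8(57), np.uint8(41), np.uint8(28)), (210, np.uint8(85), np.uint8(54), np.uint8(28)), (220, np.uint8(80), np.uint8(50), np.uint8(28)), (230, np.uint
[... 391 characters left out ...]
, np.uint8(114), np.uint8(72), np.uint8(39)), (320, np.uint8(113), np.uint8(71), np.uint8(39)), (330, np.uint8(112), np.uint8(71), np.uint8(39)), (340, np.uint8(114), np.uint8(73), np.uint8(42))]
180 [(262, 45), (263, 49), (264, 43), (372, 65), (373, 94), (374, 90), (375, 57)]
200 [(249, 56), (250, 68), (251, 57), (385, 54), (386, 58), (387, 43), (408, 55), (409, 47)]
210 [(246, 69), (247, 88), (248, 52), (388, 47), (389, 78), (390, 68), (405, 46), (406, 46)]
220 [(243, 41), (244, 89), (245, 88), (391, 65), (392, 82), (393, 51), (405, 45), (406, 53)]
230 [(243, 45), (244, 93), (245, 83), (391, 60), (392, 83), (393, 62)]
300 [(200, 91), (201, 50), (247, 44), (447, 61), (448, 102), (449, 101)]
```

```bash
python3 - <<'E'
from h import *
w=snap('wrist'); s=env.get_state(); t=s['tcp_pos']; z=t[2]; im=w['img'].astype(int)
r=np.radians(101.5); Y=np.array([np.cos(r),np.sin(r),0]); X=np.cross(Y,[0,0,-1.])
a=plane(w,[(318.2,156)],0)[0]-.043*X; b=plane(w,[(325,199.5)],z-.0197)[0]-.031*X; f=plane(w,[(325,359.7)],z+.0123)[0]+.031*X
for n,p in (('plinth',a),('base',b),('top',f)): print(n,p.round(4),'rel tcp X,Y mm',((p-t)@X*1000).round(1),((p-t)@Y*1000).round(1))
# red-brown blob = box: column extents
m=((im[:,:,0]-im[:,:,2])>35)&(im[:,:,0]<1.9*200)&(im[:,:,0]>1.6*im[:,:,2])
for row in (210,220,240,260,300,340): 
    q=np.where(m[row,230:420])[0]+230; print(row,q.min() if len(q) else None,q.max() if len(q) else None)
T=snap('top'); hv=T['img'].max(2)<60; 
E
```

```text
plinth [ 0.4155 -0.3282  0.    ] rel tcp X,Y mm -2.3 -3.7
base [ 0.4128 -0.3247  0.0513] rel tcp X,Y mm -0.5 0.3
top [ 0.4105 -0.3251  0.0833] rel tcp X,Y mm 1.9 0.4
210 288 360
220 275 373
240 262 386
260 253 396
300 247 401
340 270 380
```

```bash

python3 -m jog '[[1,-0.0018,-0.0035,0.01,0],[1,0,0,0.01,0],[1,0,0,0.006,0],[1,0,0,0,0],[1,0,0,0,0]]' | tail -5
python3 - <<'E'
from h import *
w=snap('wrist'); G=w['img'].astype(int).sum(2); s=env.get_state(); t=s['tcp_pos']; z=t[2]
r=np.radians(101.5); Y=np.array([np.cos(r),np.sin(r),0]); X=np.cross(Y,[0,0,-1.])
g=G[:,318:332].mean(1); d=np.abs(np.diff(g)); print([(i,int(d[i])) for i in range(120,240) if d[i]>15])
for row in (185,195,205,215,225):
    h=G[row-2:row+3].mean(0); L=np.diff(h); i=np.argmin(L[215:300])+215; j=np.argmax(L[350:430])+350; print(row,i,j,(i+j)/2)
print(t.round(4))
E
```

```text
tcp_pos: [0.413, -0.3264, 0.0422]
orientation: [-0.001, -0.1, 0.995, 0.001]
wrist_force: [0.1, 0.4, -1.2]
finger_gap: 0.0608
grip_force: 38.7
[(162, 36), (163, 93), (164, 96), (165, 43), (199, 26), (200, 26), (213, 25), (214, 18), (216, 31), (217, 15), (225, 15), (232, 21), (233, 15), (237, 22), (238, 16)]
185 265 379 322.0
195 256 389 322.5
205 250 394 322.0
215 244 401 322.5
225 240 404 322.0
[ 0.4133 -0.3267  0.0426]
```

```bash
python3 - <<'E'
from h import *
w=snap('wrist'); z=env.get_state()['tcp_pos'][2]
r=np.radians(101.5); Y=np.array([np.cos(r),np.sin(r),0]); X=np.cross(Y,[0,0,-1.])
print((plane(w,[(325,164)],0)[0]-plane(w,[(325,199.8)],z-.0197)[0])@X*1000,'want 12',z)
E
python3 -m jog '[[1,0,-0.0008,0.004,0],[1,0,0,0.001,0],[1,0,0,0.001,0],[1,0,0,0,0],[1,0,0,0,0]]' | tail -5
```

```text
11.50634858250089 want 12 0.042945120191408385
tcp_pos: [0.4137, -0.3278, 0.037]
orientation: [-0.0, -0.1, 0.995, 0.0]
wrist_force: [-0.7, 0.0, -1.8]
finger_gap: 0.0603
grip_force: 38.7
```

```bash

python3 -m jog '[[1,0,0,0.001,0],[1,0,0,0.0008,0],[1,0,0,0,0],[1,0,0,0,0]]' | tail -5
python3 -m jog '[[1,0,0,0.0006,0],[1,0,0,0,0],[1,0,0,0,0]]' | tail -5
```

```text
tcp_pos: [0.4138, -0.3278, 0.0352]
orientation: [0.0, -0.1, 0.995, 0.0]
wrist_force: [-0.0, 1.0, -0.7]
finger_gap: 0.0607
grip_force: 38.7
tcp_pos: [0.4138, -0.328, 0.0347]
orientation: [0.0, -0.1, 0.995, -0.0]
wrist_force: [-0.5, -0.3, -0.8]
finger_gap: 0.0611
grip_force: 39.0
```

```bash

python3 -m jog '[[1,0,0,0.0008,0],[1,0,0,0,0],[1,0,0,0,0]]' | tail -5
python3 -m jog '[[-0.3,0,0,0,0],[-0.6,0,0,0,0],[-1,0,0,0,0],[-1,0,0,0,0],[-1,0,0,0,0]]' | tail -3
python3 -m jog '[[-1,0,0,-0.02,0],[-1,0,0,-0.035,0],[-1,0,0,-0.04,0],[-1,0,0,-0.04,0],[-1,0,0,-0.04,0]]' |tail -5
python3 -m jog '[[-1,0,0,0,0],[-1,0,0,0,0]]' |tail -1
python3 - <<'E'
from h import *
w=snap('wrist','w11.png'); im=w['img'].astype(int)
b=((im[:,:,0]-im[:,:,2])>25)&(im[:,:,0]>1.6*im[:,:,2]); d=(im.max(2)<52)|b
for n,m,zz in (('box',b,.047),('all',d,.015)):
    m=m.astype(np.uint8); m[270:]=0;m[:90]=0;m[:,:230]=0;m[:,420:]=0
    q=max(cv2.findContours(m,0,1)[0],key=cv2.contourArea); e=cv2.minEnclosingCircle(q); x,y,ww,hh=cv2.boundingRect(q); print(n,e,(x,y,ww,hh),plane(w,[(x+ww/2,y+hh/2)],zz).round(4))
go(.621,-.193,.2)
E
```

```text
tcp_pos: [0.4138, -0.328, 0.0346]
orientation: [0.0, -0.1, 0.995, -0.0]
wrist_force: [-2.4, 2.1, 5.2]
finger_gap: 0.0606
grip_force: 39.5
wrist_force: [-0.1, -0.4, 0.9]
finger_gap: 0.0851
grip_force: 0.0
tcp_pos: [0.4134, -0.3275, 0.2104]
orientation: [-0.0, -0.1, 0.995, 0.0]
wrist_force: [0.2, -0.1, 0.1]
finger_gap: 0.0853
grip_force: 0.0
grip_force: 0.0
box ((327.5840148925781, 176.8824920654297), 37.16636657714844) (292, 140, 72, 74) [[ 0.4107 -0.3283  0.047 ]]
all ((328.0, 169.6149444580078), 43.79808044433594) (285, 126, 86, 88) [[ 0.4118 -0.3279  0.015 ]]
clk 21.7 tcp [ 0.4142 -0.3283  0.2097] ang 101.5 turn 0.0 shift mm [-229.7   91.3    9.7] j6 -1.02 tilt [ 0.002 -0.002]
```

```bash

python3 -m jog '[[-1,-0.0328,0.013,0,0],[-1,-0.0328,0.013,0,0],[-1,-0.0328,0.013,0,0],[-1,-0.0328,0.013,0,0],[-1,-0.0328,0.013,0,0]]' | tail -1
python3 -m jog '[[-1,-0.0328,0.013,0,0],[-1,-0.0328,0.013,0,0],[-1,0,0,0,-4.6],[-1,0,0,0,-4.6],[-1,0,0,0,0]]' | tail -1
python3 -m jog '[[-1,0,0,0,0],[-1,0,0,0,0],[-1,0,0,0,0]]' | tail -5
python3 - <<'E'
from h import *
w=snap('wrist','w12.png'); im=w['img'].astype(int)
m=((im[:,:,0]>1.5*im[:,:,2])&(im[:,:,0]<130)).astype(np.uint8); m=cv2.morphologyEx(m,cv2.MORPH_CLOSE,np.ones((5,5),np.uint8)); m[:,:200]=0;m[:,450:]=0
q=max(cv2.findContours(m,0,1)[0],key=cv2.contourArea); print(cv2.boundingRect(q))
p=plane(w,q.reshape(-1,2),.032)[:,:2]*1000; R=cv2.minAreaRect(p.astype(np.float32)); print(R)
go(.6211,-.1932,.019,110.7)
g=im.sum(2)
for row in (130,160,200,220):
    d=np.abs(np.diff(g[row-1:row+2].mean(0))); print(row,[(i,int(d[i])) for i in range(250,400) if d[i]>40])
E
```

```text
grip_force: 0.0
grip_force: 0.0
tcp_pos: [0.62, -0.1932, 0.2083]
orientation: [-0.0, -0.179, 0.984, 0.0]
wrist_force: [0.4, 0.6, 0.0]
finger_gap: 0.0853
grip_force: 0.0
(289, 105, 65, 142)
((621.4547119140625, -195.34500122070312), (130.28248596191406, 55.55791091918945), 20.958086013793945)
clk 22.9 tcp [ 0.6201 -0.1932  0.2086] ang 110.6 turn -0.1 shift mm [ -0.9  -0.3 189.6] j6 -0.79 tilt [-0.  0.]
130 [(288, 49), (289, 70), (293, 41), (294, 41), (297, 40), (344, 59), (345, 61), (348, 57), (349, 61), (352, 57), (353, 95), (354, 81)]
160 [(289, 41), (290, 74), (291, 49), (295, 40), (298, 42), (348, 42), (352, 57), (353, 65), (372, 48)]
200 [(290, 47), (291, 101), (292, 88), (295, 60), (296, 68), (299, 64), (300, 63), (343, 50), (344, 64), (347, 54), (348, 58), (351, 74), (352, 94), (353, 63)]
220 [(291, 55), (292, 109), (293, 81), (296, 63), (297, 57), (300, 75), (301, 51), (343, 62), (344, 65), (347, 64), (348, 54), (351, 96), (352, 92)]
```

```bash

python3 -m jog '[[-1,-0.0006,-0.0023,0.035,-0.3],[-1,0,0,0.04,0],[-1,0,0,0.04,0],[-1,0,0,0.04,0],[-1,0,0,0.02,0]]' | tail -5
python3 -m jog '[[-1,0,0,0.01,0],[-1,0,0,0.003,0],[-1,0,0,0,0],[-1,0,0,0,0]]' | tail -5
python3 -m jog '[[0,0,0,0,0],[0.3,0,0,0,0],[1,0,0,0,0],[1,0,0,0,0],[1,0,0,0,0]]' 50 | tail -5
python3 -m jog '[[1,0,0,0,0],[1,0,0,0,0]]' | tail -5
```

```text
tcp_pos: [0.6188, -0.1939, 0.029]
orientation: [-0.002, -0.182, 0.983, 0.002]
wrist_force: [-0.8, -1.0, -0.8]
finger_gap: 0.0856
grip_force: 0.0
tcp_pos: [0.6233, -0.1956, 0.0229]
orientation: [0.001, -0.182, 0.983, -0.001]
wrist_force: [-0.4, 0.2, -0.2]
finger_gap: 0.0855
grip_force: 0.0
tcp_pos: [0.6232, -0.1953, 0.0229]
orientation: [0.001, -0.182, 0.983, -0.001]
wrist_force: [-1.0, -0.7, 5.9]
finger_gap: 0.0548
grip_force: 55.1
tcp_pos: [0.6232, -0.1953, 0.0229]
orientation: [0.001, -0.182, 0.983, -0.001]
wrist_force: [-1.5, 0.5, 6.2]
finger_gap: 0.0549
grip_force: 55.1
```

```bash

python3 -m jog '[[1,0,0,-0.01,0],[1,0,0,-0.025,0],[1,0,0,-0.035,0],[1,0,0,-0.04,0],[1,0,0,-0.04,0]]' | tail -3
python3 -m jog '[[1,0,0,-0.02,-5.9],[1,0,0,0,-5.9],[1,0,0,0,-5.7],[1,0,0,0,0],[1,0,0,0,0]]' | tail -5
python3 - <<'E'
from h import *
go(.4336,.342,None,128.4)
E
```

```text
wrist_force: [0.9, -1.2, -2.0]
finger_gap: 0.0549
grip_force: 54.1
tcp_pos: [0.6217, -0.1947, 0.1912]
orientation: [-0.0, -0.329, 0.944, 0.0]
wrist_force: [-0.0, -0.2, -0.6]
finger_gap: 0.0548
grip_force: 54.1
clk 25.0 tcp [ 0.6217 -0.1947  0.1912] ang 128.4 turn -0.0 shift mm [-186.   537.4    0. ] j6 -1.10 tilt [-0.  0.]
```

```bash

python3 -m jog '[[1,-0.0133,0.0384,0,0],[1,-0.0133,0.0384,0,0],[1,-0.0133,0.0384,0,0],[1,-0.0133,0.0384,0,0],[1,-0.0133,0.0384,0,0]]' | tail -1
python3 -m jog '[[1,-0.0133,0.0384,0,0],[1,-0.0133,0.0384,0,0],[1,-0.0133,0.0384,0,0],[1,-0.0133,0.0384,0,0],[1,-0.0133,0.0384,0,0]]' | tail -1
python3 -m jog '[[1,-0.0133,0.0384,0,0],[1,-0.0133,0.0384,0,0],[1,-0.0133,0.0384,0,0],[1,-0.0133,0.0384,0,0],[1,0,0,0,0]]' | tail -1
python3 -m jog '[[1,0,0,0.03,0],[1,0,0,0.04,0],[1,0,0,0.03,0],[1,0,0,0,0],[1,0,0,0,0]]' | tail -5
python3 - <<'E'
from h import *
go(.4336,.342,.0385,128.4)
w=snap('wrist','w13.png'); im=w['img'].astype(int); G=im.sum(2)
for c in (290,325,360):
    d=np.diff(G[:,c-3:c+4].mean(1)); print(c,[(i,int(d[i])) for i in range(0,398) if abs(d[i])>20])
for row in (100,120,140,160,180,200,220,240):
    d=np.diff(G[row-1:row+2].mean(0)); print(row,[(i,int(d[i])) for i in range(180,470) if abs(d[i])>40])
E
```

```text
grip_force: 54.2
grip_force: 54.2
grip_force: 54.4
tcp_pos: [0.4311, 0.3406, 0.0895]
orientation: [-0.003, -0.329, 0.944, -0.0]
wrist_force: [0.3, 0.3, -0.4]
finger_gap: 0.0548
grip_force: 54.2
clk 26.7 tcp [0.4311 0.3406 0.0895] ang 128.4 turn 0.0 shift mm [-2.8 -0.5 51. ] j6 -0.15 tilt [-0.005 -0.003]
290 [(100, -23), (101, -71), (102, -90), (103, -68), (122, 31), (123, 25), (125, -33), (143, 25), (144, 54), (145, 51), (146, 24), (152, -21), (153, -51), (154, -57), (155, -25), (375, -24), (376, -24)]
325 [(100, -23), (101, -69), (102, -95), (103, -63), (122, 37), (123, 35), (124, -21), (125, -44), (143, 23), (144, 54), (145, 52), (146, 26), (152, -21), (153, -53), (154, -57), (155, -27), (381, -29), (382, -30)]
360 [(95, -27), (96, -32), (97, -31), (98, -23), (100, -31), (101, -68), (102, -87), (103, -60), (122, 29), (123, 30), (125, -31), (143, 21), (144, 48), (145, 49), (146, 23), (153, -49), (154, -52), (155, -23), (375, -27), (376, -25)]
100 [(363, 41), (384, 43), (385, 40)]
120 [(258, -49), (259, -101), (260, -79), (389, 71), (390, 135), (391, 118), (392, 49)]
140 [(243, -42),
[... 163 characters left out ...]
-51), (401, 90), (402, 129), (403, 100)]
180 [(181, -53), (182, -42), (246, -52), (247, -92), (248, -67), (257, 49), (258, 53), (266, -48), (267, -51), (381, 48), (390, -53), (400, 66), (401, 71), (407, 58), (408, 46)]
200 [(247, -42), (248, -85), (249, -76), (259, 49), (267, -47), (268, -50), (380, 49), (388, -65), (389, -79), (390, -46), (399, 68), (400, 65), (406, 60), (407, 43)]
220 [(249, -70), (250, -79), (251, -44), (260, 50), (268, -44), (269, -49), (379, 49), (387, -62), (388, -76), (397, 95), (398, 124), (399, 86)]
240 [(250, -76), (251, -152), (252, -134), (261, 50), (262, 41), (269, -45), (270, -53), (378, 50), (386, -48), (387, -43), (395, 64), (396, 132), (397, 125), (398, 46)]
```

```bash

python3 -m jog '[[1,-0.001,0,0.015,0],[1,0,0,0.015,0],[1,0,0,0.01,0],[1,0,0,0,0],[1,0,0,0,0]]' | tail -5
python3 -m jog '[[1,0,0,0,0],[1,0,0,0,0],[1,0,0,0,0]]' | tail -1
python3 - <<'E'
from h import *
go(.4336,.342,.0385,128.4)
w=snap('wrist','w14.png'); im=w['img'].astype(int); G=im.sum(2); z=env.get_state()['tcp_pos'][2]
r=np.radians(128.4); Y=np.array([np.cos(r),np.sin(r),0]); X=np.cross(Y,[0,0,-1.])
def foot(c): 
    d=np.diff(G[:,c-3:c+4].mean(1)); i=np.argmin(d[90:121])+90; return (d[i-2:i+3]*np.arange(i-2,i+3)).sum()/d[i-2:i+3].sum()+.5
for c in (270,290,325,360,380): print(c,foot(c).round(2))
f=foot(325)
d=np.diff(G[:,322:329].mean(1)); print([(i,int(d[i])) for i in range(90,160) if abs(d[i])>20])
for e in (122.5,123): print('X',(plane(w,[(325,f)],0)[0]-plane(w,[(325,e)],z-.0229)[0])@X*1000,'want 10')
print('far?',(plane(w,[(325,f)],0)[0]-plane(w,[(325,153.5)],z+.0091)[0])@X*1000)
for row in (115,118,121,140,160):
    d=np.diff(G[row-1:row+2].mean(0)); a=np.argmin(d[215:300])+215; b=np.argmax(d[345:440])+345; print(row,a,b,(a+b)/2)
E
```

```text
tcp_pos: [0.4342, 0.3426, 0.052]
orientation: [0.001, -0.33, 0.944, 0.0]
wrist_force: [-1.2, 0.2, -1.1]
finger_gap: 0.0549
grip_force: 54.4
grip_force: 54.4
clk 27.4 tcp [0.4343 0.3428 0.052 ] ang 128.5 turn 0.1 shift mm [ 1.  -0.2 13.5] j6 -0.15 tilt [0.002 0.001]
270 96.31
290 96.27
325 96.28
360 96.15
380 96.01
[(94, -32), (95, -82), (96, -101), (97, -58), (122, 44), (123, 34), (124, -23), (125, -46), (143, 27), (144, 59), (145, 56), (146, 26), (152, -23), (153, -59), (154, -60), (155, -29)]
X 10.183947246927826 want 10
X 10.395110962323567 want 10
far? 17.877070285380707
115 245 406 325.5
118 246 406 326.0
121 246 406 326.0
140 244 404 324.0
160 246 403 324.5
```

```bash

python3 -m jog '[[1,0,0.0006,0.006,0],[1,0,0,0.003,0],[1,0,0,0.0015,0],[1,0,0,0.001,0],[1,0,0,0,0]]' | tail -5
python3 -m jog '[[1,0,0,0.001,0],[1,0,0,0,0],[1,0,0,0,0],[1,0,0,0,0]]' | tail -5
```

```text
tcp_pos: [0.4329, 0.3427, 0.0389]
orientation: [-0.0, -0.33, 0.944, -0.0]
wrist_force: [0.3, -0.4, -0.6]
finger_gap: 0.0551
grip_force: 54.4
tcp_pos: [0.4334, 0.3429, 0.0385]
orientation: [0.0, -0.33, 0.944, 0.0]
wrist_force: [1.4, -0.2, -0.9]
finger_gap: 0.055
grip_force: 54.4
```

```bash

python3 -m jog '[[1,0,0,0.0007,0],[1,0,0,0,0],[1,0,0,0,0]]' | tail -5
python3 -m jog '[[1,0,0,0.0007,0],[1,0,0,0,0],[1,0,0,0,0]]' | tail -5
```

```text
tcp_pos: [0.4334, 0.3429, 0.038]
orientation: [0.0, -0.33, 0.944, 0.0]
wrist_force: [-1.2, 0.1, 1.1]
finger_gap: 0.0547
grip_force: 54.5
tcp_pos: [0.4334, 0.343, 0.0379]
orientation: [0.0, -0.33, 0.944, 0.0]
wrist_force: [-2.3, -0.5, 4.7]
finger_gap: 0.0548
grip_force: 55.2
```

Contact. I'll release, rise and check all placings numerically.

```bash

python3 -m jog '[[-0.3,0,0,0,0],[-0.6,0,0,0,0],[-1,0,0,0,0],[-1,0,0,0,0],[-1,0,0,0,0]]' | tail -3
python3 -m jog '[[-1,0,0,-0.02,0],[-1,0,0,-0.035,0],[-1,0,0,-0.04,0],[-1,0,0,-0.04,0],[-1,0,0,-0.04,0]]' |tail -3
python3 -m jog '[[-1,0,0,0,0],[-1,0,0,0,0],[-1,0,0,0,0]]' |tail -1
python3 - <<'E'
from h import *
w=snap('wrist'); im=w['img'].astype(int)
b=((im[:,:,0]-im[:,:,2])>14)&(im[:,:,0]>1.5*im[:,:,2])&(im[:,:,0]<140); d=(im.max(2)<60)|b
for n,m,z in (('box',b,.047),('plinth',d,.015)):
    m=m.astype(np.uint8); m[255:]=0;m[:,:200]=0;m[:,450:]=0; m=cv2.morphologyEx(m,cv2.MORPH_CLOSE,np.ones((5,5),np.uint8))
    q=max(cv2.findContours(m,0,1)[0],key=cv2.contourArea); R=cv2.minAreaRect((plane(w,q.reshape(-1,2),z)[:,:2]*1000).astype(np.float32)); print(n,np.round(R[0],1),np.round(R[1],1),round(R[2],1),cv2.boundingRect(q))
t=snap('top'); hs=cv2.cvtColor(t['img'],cv2.COLOR_RGB2HSV)
m=((hs[:,:,2]<75)&(hs[:,:,0]>95)|((hs[:,:,0]>95)&(hs[:,:,0]<125)&(hs[:,:,1]>90))).astype(np.uint8)
q=[(np.mean(k.reshape(-1,2),0)).round() for k in cv2.findContours(m,0,1)[0] if cv2.contourArea(k)>150]; print('blue',q)
i=t['img'].astype(int)
# square box & round box & cup rough from top
for n,(u,v),z in (('cup',(335,247),.051),('round',(456,263),.047)):
    k=(i[:,:,0]>1.6*i[:,:,2]).astype(np.uint8); M=np.zeros_like(k); M[v-22:v+22,u-22:u+22]=1
    q=max(cv2.findContours(k*M,0,1)[0],key=cv2.contourArea); e=cv2.minEnclosingCircle(q); print(n,e[1],plane(t,[e[0]],z).round(4))
E
```

```text
wrist_force: [0.5, 0.0, 0.9]
finger_gap: 0.0852
grip_force: 0.0
wrist_force: [0.8, 0.5, -0.2]
finger_gap: 0.0853
grip_force: 0.0
grip_force: 0.0
box [431.7 342. ] [131.3  60.5] 36.9 (290, 103, 74, 147)
plinth [435.7 344.6] [150.8  73.9] 38.5 (284, 95, 81, 155)
blue [array([146., 256.]), array([450., 214.]), array([328., 181.]), array([398., 130.]), array([133., 105.])]
cup 8.067434310913086 [[ 0.4561 -0.0226  0.051 ]]
round 14.774234771728516 [[ 0.4147 -0.3231  0.047 ]]
```

```bash
python3 - <<'E'
from h import *
w=snap('wrist'); im=w['img'].astype(float); G=cv2.GaussianBlur(im.sum(2),(0,0),.7); 
R=(im[:,:,0]-im[:,:,2])
for row in (125,150,175,200,225):
    d=np.diff(G[row-1:row+2].mean(0)); print(row,[(i,int(d[i])) for i in range(275,375) if abs(d[i])>18 and abs(d[i])>=max(abs(d[i-1]),abs(d[i+1]))])
for c in (305,325,345):
    d=np.diff(G[:,c-1:c+2].mean(1)); print(c,[(i,int(d[i])) for i in range(80,270) if abs(d[i])>18 and abs(d[i])>=max(abs(d[i-1]),abs(d[i+1]))])
E
```

```text
125 [(282, -58), (295, 34), (299, -33), (348, 50), (352, -50), (365, 72)]
150 [(283, -62), (295, 33), (299, -34), (348, 32), (352, -31), (364, 57)]
175 [(284, -100), (296, 32), (300, -34), (347, 35), (351, -35), (363, 91)]
200 [(285, -99), (297, 54), (300, -55), (347, 52), (351, -53), (362, 92)]
225 [(286, -92), (297, 52), (301, -58), (346, 52), (350, -56), (361, 92)]
305 [(95, -57), (114, 34), (118, -32), (243, 48), (247, -48), (251, 77)]
325 [(95, -57), (114, 35), (118, -35), (243, 49), (247, -48), (251, 76)]
345 [(94, -75), (114, 55), (118, -53), (243, 42), (247, -51), (252, 76)]
```

```bash
python3 -c "
from workcell import env
print(env.hand_in())"
```

```text
the job is handed in; nothing more can be done
None
```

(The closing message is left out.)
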